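# Strip the dust caps from the conveyor's tail bearings

### The job

Get the tail end of the garment conveyor ready for greasing. First flip the isolator's toggle over to off (leaning away from the cable gland) and leave it off; then, with the pry lever from the case, prise every dust cap out of its bearing, never pulling a cap with the fingers before the lever has popped it loose. Finish with each cap dome up in a compartment of its own in the wooden case and the lever lying flat along the case's front bay again, as you found it; leave the horn toggle, the blazer button and the buckle where they lie.

Things in the scene. Friction and masses are not known exactly. Their poses are not given: they have to be found in the camera images.
- unit: Conveyor's tail-end unit: green casing fixed on the ledge, steel top plate 136 (x) x 396 (y) mm, its upper face 85 mm above the ledge. Front (-x) faces the robot; two rails leave its back. On it three grey square flange bearings in a row along y, 130 mm apart. Origin: centre of the underside; x away from the robot, z up. It stands turned so that -x points roughly at the robot.
- seat0 (a point): Centre of the mouth of bearing 0's boss (unit y = -130 mm), 107 mm above the ledge; axes as the unit. A cap fully home has its origin here. Each bearing: flange 118 x 118 mm, upper face 97 mm above the ledge, 20 mm wide bolt heads 8 mm high at +-46 mm in x and y; on it a round boss, 62 mm outside, 50 mm bore, rising 10 mm to this mouth. One bearing may already be bare.
- seat1 (a point): The same for bearing 1, the middle one (unit y = 0).
- seat2 (a point): The same for bearing 2 (unit y = +130 mm).
- cap0: Dust cap of bearing 0 (None if already bare), black plastic, about 0.12 kg: round lip 78 mm across and 4 mm thick, dome 48 mm across with its top 30 mm above the lip's underside, plug 47 mm across and 7.5 mm deep below the lip. Origin: centre of the lip's underside; z up through the dome. Home, the lip overhangs the boss by 8 mm all round, 10 mm above the flange.
- cap1: The same for bearing 1. Sprung catches at the bore's +y and -y sides hold a bead on the plug (a straight pull of about 22 N). Levered up from the front by about 3 mm at its middle, the cap pops: the catches snap under the bead, and it stands loose, 3 to 6 mm high, perhaps tipped a few degrees, and lifts off freely.
- cap2: The same for bearing 2. With the lever's blade only partly in under the lip a stroke may fall short and merely shift the cap; with the blade pushed in until its tip meets the boss, pressing the handle down to level or up to 10 degrees past it pops the cap.
- isolator: Isolator of the conveyor: white box fixed on the ledge, 110 (x) x 75 (y) mm, top 60 mm above the ledge, with a round black cable gland and a grey conduit at its +x end (reaching 95 mm from the origin, below 40 mm height). Origin: centre of its underside; z up.
- toggle (a joint): The isolator's black toggle: paddle 13 mm thick (x), 26 mm wide (y), standing up from the middle of the box, pivot 56 mm above the box's origin. Angle in rad: -0.6 = on, leaning to the gland (+x of the box); +0.6 = off, leaning to -x; 0 = upright. Over-centre spring: snaps to the side it leans to, against a stop; about 4 N at the tip pushes it over.
- toggle_tip (a point): Middle of the toggle's tip, 68 mm from its pivot.
- case: Open wooden case fixed on the ledge, 238 (x) x 336 (y) mm, outer walls 50 mm high, 6 mm thick, floor 8 mm thick. Origin: centre of the underside; x away from the robot. Its hinged front (-x side) is folded down flat, an 8 mm thick apron from x = -121 to -177 mm level with the floor. In front a bay for the lever, behind it three compartments, divided by walls 34 mm high.
- bay (a point): Middle of the front bay's floor, case x = -68 mm, y = 0, 8 mm above the ledge; axes as the case. The bay runs from case x = -119 mm (open to the front) to -12 mm and 324 mm along y; the divider behind it is 34 mm high, 6 mm thick.
- comp0 (a point): Middle of the floor of the first compartment (case x = 53, y = -110 mm), 8 mm above the ledge. Each compartment is 119 mm in x and 102 to 107 mm in y inside; walls 34 mm high to the bay and between compartments, 50 mm outside.
- comp1 (a point): The same for the middle compartment (case x = 53, y = 0).
- comp2 (a point): The same for the last compartment (case x = 53, y = +110 mm).
- lever: Cranked pry lever, about 0.3 kg, 170 mm long. Black handle 22 x 22 mm from x = -150 to -30 mm, underside at z = 0; steel shank (16 wide, 11 high) to the heel; blade beyond, turned up 35 degrees. Origin: under the heel, level with the handle's underside; x from handle to blade; z up when it lies flat on its handle, as in the case. Balance point about x = -60 mm.
- heel (a point): Centre of the lever's heel, a cross bar of 6 mm radius at lever x = 0, z = 6 mm, 24 mm wide. From it the blade (24 long, 24 wide, 4 mm thick) runs 35 degrees up from the handle's line: nose dipped 35 degrees, the blade is level, 4 to 8 mm above what the heel stands on. Heel on the flange, tip under a lip: pressing the handle down to level lifts the tip 14 mm, with a few newtons.
- horn: Black horn toggle button lying on the ledge, 68 mm long, 19 mm thick; not part of the job.
- button: Gilt blazer button lying on the ledge, 30 mm in diameter, 10 mm high; not part of the job.
- buckle: Nickel buckle lying on the ledge, 62 x 51 mm, 6 mm thick; not part of the job.
Not all that is in view belongs to the job. What is shaped like the cap0 but orange or red is not meant.

How it is judged:
By the outcome, as a careful person would: the job done as asked, in the order asked, and still so for the second after the job is handed in, with the robot touching nothing.
Of cap0, cap1, cap2 only 2 to 3 are there at a start; the rules pass over those that are not, and their reading is None.
At some moment in a run one of lever may be knocked a few centimetres aside while the robot is not near it.
Once in a run the grip may slacken for a moment while it holds something.
It also fails if it takes over 210 s, if anything falls off the work surface, if the arm or the gripper's body presses on something with over 40 N, if the wrist force passes 120 N, or if a joint passes its speed limit or range.

### The arm

A 6-joint arm with a two-finger parallel gripper is mounted at the origin on the work surface. World frame = base frame: x ahead of the robot, y to its left, z up, the work surface at z = 0. Lengths are in mm, angles in rad, forces in N, time in s.
With the tool pointing down it reaches from about 300 to 775 mm from the base axis. Payload 14.6 kg.
Tool frame: the origin (TCP) lies on the centre line of the jaws, within the pads' length; the fingertips stand 19 mm ahead of it and the grasp point (between the pads) is the TCP (bot.tip_reach is the distance from the TCP to the fingertips, in mm); z points along the fingers, y is the line along which they close (so a half turn about z gives the same grasp; the last joint's range is limited). The gripper opens to 85 mm and grips with 20 to 120 N. Pads are 22 mm wide; open, the fingers measure 114 mm over their backs; the gripper's body (76 mm by 85 mm) begins 54 mm behind the grasp point. The pads swing forward as they close: fully open they stand 13 mm farther back than shut.
Start: joints at [-1.216, 0.3, 1.521, -0, 1.321, -0.067], TCP at [225.164, -501.787, 227.081] pointing down, gripper open.
Joint ranges: [-3.03, 3.03], [-0.79, 2.21], [0.23, 2.52], [-1.04, 4.18], [0, 3.07], [-2.55, 2.55]. Speed limits (rad/s): [2.22, 2.22, 2.57, 3.14, 3.14, 3.14].

### API

Orientations are given as a unit quaternion [w, x, y, z].
In Python, from rig import bot gives the robot as it stands. Calls block until the motion is done:
- bot.move_to(position, orientation): joint-space move of the TCP to a pose.
- bot.servo_line(position, attitude=None, speed=150, until_force=None): straight line of the TCP; attitude=None keeps the orientation; speed is the mean speed in mm/s. With until_force (N) it stops when the force on the tool has changed by that much, and returns True; else False.
- bot.move_joints(angles): joint-space move.
- bot.move_gripper(opening, grip_force=None): finger opening in mm; grip_force is the grip in N (None keeps the last); returns when the fingers have stopped.
- bot.dwell(seconds).
- bot.ik(position, orientation): joint angles nearest the present ones, or None.
- bot.read_state(): the state.
- bot.read_camera(name): name is "side" or "top"; returns a dict with "image" (420x560x3 uint8, blue, green, red), "depth" (420x560 float32, mm along the optical axis (not along the pixel's ray), 0 where there is no reading), "fovy" (degrees; the focal length in pixels is half the picture's height over the tangent of half this angle, whatever the lens; pixels are square), "cx", "cy" (the principal point, pixels), "k1" (the pictures are not rectified: a ray, as slopes to the right and down, at radius r is drawn at 1 + k1 r^2 times it, then the intrinsics apply), "eye" and "attitude" of the camera in the world. Camera axes: x right, y down, z forward; pixel columns grow to the right and rows downward; lengths in mm; the calibration is good to about 2 mm. A picture is of the moment at which its call begins.
A pose or a line that the arm cannot do raises bot.MotionError and nothing moves.
- bot.finish_job(): hands the job in; it is judged then, once.
The state is a dict: "clock": time; "joint_positions": joint angles; "qvel": joint speeds; "effort": joint torques, N m; "ee_pos": TCP position; "tool_rot": TCP orientation; "ft_force": force on the tool from outside, world axes, zero at the start; "moment": the same for the moment, N m; "grip_width": finger opening in mm; "grip_force": force on a finger pad.
Only numpy, scipy, OpenCV 4.12 (cv2) and the standard library are available. Lean on these libraries where they do the work, as an engineer would, in place of code of your own. Each camera call takes 0.05 s, during which the arm holds its last target. There are 200 camera calls.

## Working session

There is one attempt and no reset: what is moved stays moved. The work goes in short steps, each a Python script; the robot and the scene stay as the last script left them, time stands still between calls to the robot, and variables do not carry over. Pictures are saved under pics/ and viewed, at most 14 in all, crops included, and the job is handed in when it is done.

```bash
ls; mkdir -p pics
cat > h.py <<'E'
import numpy as np, cv2
from rig import bot
from scipy.spatial.transform import Rotation as R
def rot(q): return R.from_quat([q[1],q[2],q[3],q[0]])
def quat(r):
    x=r.as_quat(); return [x[3],x[0],x[1],x[2]]
def cam(n,save=None):
    c=bot.read_camera(n)
    if save: cv2.imwrite('pics/'+save,c['image'])
    return c
def rays(c,uv):
    uv=np.atleast_2d(np.array(uv,float)); f=c['image'].shape[0]/2/np.tan(np.radians(c['fovy'])/2)
    d=(uv-[c['cx'],c['cy']])/f; s=d.copy()
    for _ in range(30): s=d/(1+c['k1']*(s**2).sum(1,keepdims=True))
    return np.c_[s,np.ones(len(s))]
def onplane(c,uv,z):
    r=rot(c['attitude']).apply(rays(c,uv)); e=np.array(c['eye'])
    return e+r*((z-e[2])/r[:,2])[:,None]
def bydepth(c,uv):
    uv=np.atleast_2d(uv).astype(int); s=rays(c,uv)*c['depth'][uv[:,1],uv[:,0]][:,None]
    return np.array(c['eye'])+rot(c['attitude']).apply(s)
def cloud(c):
    h,w=c['depth'].shape; v,u=np.mgrid[0:h,0:w]
    return bydepth(c,np.c_[u.ravel(),v.ravel()]).reshape(h,w,3)
def down(yaw,tilt=0): # tool down; yaw= direction (world) of tool x axis
    return R.from_euler('z',yaw)*R.from_euler('x',np.pi)
E
python3 - <<'E'
from h import *
for n in('top','side'):
    c=cam(n,n+'0.png'); print(n,c['eye'],c['attitude'],c['fovy'],c['cx'],c['cy'],c['k1'])
print(bot.read_state())
E
```

```text
pics
top [ 474.59939818  -22.43901576 1340.96078773] [-0.04730135  0.70842047 -0.70262799  0.04708423] 45.18338033659372 283.00633623140067 215.2857675774104 -0.00013449529144399878
side [ -14.91662592  607.29029087 1029.84069001] [ 0.14464105 -0.35983901  0.85710683 -0.33906155] 46.67693365394053 275.95371864200786 214.83742139952054 -0.07732884649476376
{'clock': 0.1, 'joint_positions': array([-1.21558352e+00,  3.00405399e-01,  1.52152438e+00, -7.41391019e-06,
        1.32069409e+00, -6.65841092e-02]), 'qvel': array([ 0.0011259 ,  0.00040592, -0.0024329 , -0.00101301, -0.00122439,
        0.00069345]), 'effort': array([ 2.71237142e-03, -5.44372272e+01, -3.62367225e+01, -5.16806949e-05,
        2.99670130e-03,  2.65822700e-05]), 'ee_pos': array([ 225.09918109, -501.59189433,  226.58133925]), 'tool_rot': array([-5.09734176e-04,  9.77842905e-01,  2.09339405e-01, -7.77057982e-05]), 'ft_force': array([0.64852484, 0.34572621, 0.10852069]), 'moment': array([0.02787737, 0.00414724, 0.01048358]), 'grip_force': 0.0, 'grip_width': 85.21458775056566}
```

View pics/top0.png

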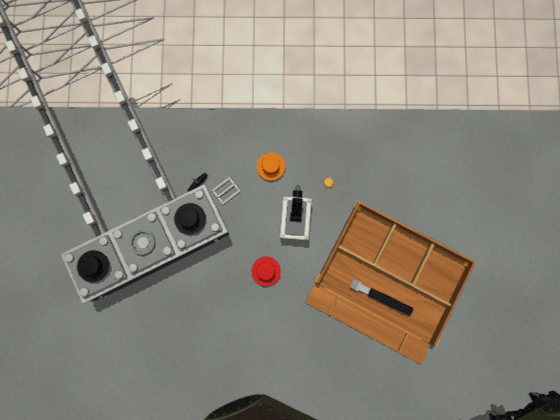

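View pics/side0.png

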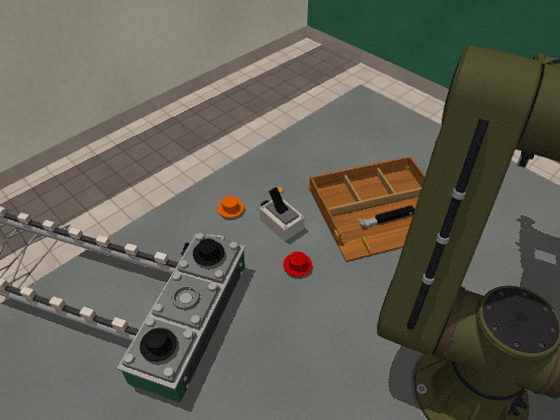

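The top view shows:
- **Unit:** at the left, with black caps at (93,266) for bearing 2 and (190,219) for bearing 0. Bearing 1 at (143,243) is bare.
- **Isolator:** at (296,218), with its toggle leaning up-image towards the gland, so it is on.
- **Case:** at about (390,280), with the lever in its bay, handle (390,302) and blade (358,287).
- **Decoys:** orange (271,166) and red (266,271) cap look-alikes, to be left alone.

The side view agrees.

```bash
cat > m.py <<'E'
from h import *
def rect(P): 
    (cx,cy),(w,h),a=cv2.minAreaRect(P[:,:2].astype(np.float32)); return np.round([cx,cy,w,h,a],1)
def comps(mask,minpx=25):
    n,l,s,ce=cv2.connectedComponentsWithStats(mask.astype(np.uint8)); return [(s[i],ce[i],l==i) for i in range(1,n) if s[i][4]>=minpx]
if __name__=='__main__':
  for n in('top','side'):
    c=cam(n); P=cloud(c); im=c['image'].astype(int); hsv=cv2.cvtColor(c['image'],cv2.COLOR_BGR2HSV)
    ok=(c['depth']>0)&(P[...,0]>150)&(P[...,0]<850)
    print(n,'ledge z',np.percentile(P[ok&(abs(P[...,2])<15)][:,2],[5,50,95]))
    u=ok&(P[...,1]>120)&(P[...,2]>70)&(P[...,2]<160)&(P[...,0]<720)
    for s,ce,m in comps(u,400): print('unit',rect(P[m]),np.percentile(P[m][:,2],[5,50,95]).round(1))
    dark=(hsv[...,2]<55)&ok&(P[...,2]>100)&(P[...,1]>120)
    for s,ce,m in comps(dark,150): 
        Q=P[m]; t=Q[Q[:,2]>128]; l=Q[Q[:,2]<118]; print('cap',ce.round(1),rect(Q),'dome',len(t),rect(t) if len(t)>5 else '',np.median(t[:,2]) if len(t) else '', 'lip',len(l),rect(l) if len(l)>5 else '',np.median(l[:,2]) if len(l) else '')
    iso=ok&(abs(P[...,1]+30)<120)&(P[...,2]>48)&(P[...,2]<70)&(hsv[...,1]<60)&(hsv[...,2]>140)
    for s,ce,m in comps(iso,40): print('iso',ce.round(1),rect(P[m]),np.median(P[m][:,2]))
    tg=ok&(abs(P[...,1]+30)<120)&(P[...,2]>75)&(P[...,0]>380)
    for s,ce,m in comps(tg,8): print('tog',ce.round(1),rect(P[m]),P[m].mean(0).round(1),P[m][:,2].max())
    wood=ok&(hsv[...,0]>5)&(hsv[...,0]<20)&(hsv[...,1]>90)&(P[...,1]<-60)
    for s,ce,m in comps(wood,800): 
        Q=P[m]; print('case all',rect(Q)); 
        for a,b in((40,60),(26,38),(4,14)): q=Q[(Q[:,2]>a)&(Q[:,2]<b)]; print(a,len(q),rect(q),np.median(q[:,2]))
E
python3 m.py
```

```text
top ledge z [-4.22006173  0.56477977  8.52745873]
unit [579.6 328.  155.8 397.6  27.1] [ 83.3  97.5 135.8]
cap [189.6 218.5] [630.6 207.8  75.4  74.1  47.8] dome 307 [629.9 206.6  46.   45.3   3.2] 137.20860174772406 lip 409 [630.6 207.8  75.4  74.1  47.8] 111.11136516891315
cap [ 92.9 266. ] [511.  438.3  75.1  75.   89.9] dome 332 [512.3 437.5  45.3  45.4   2.8] 136.72728903807115 lip 418 [511.  438.3  75.1  75.   89.9] 111.46185694693759
iso [295.9 218.9] [642.2 -53.9  73.4 108.9  85.7] 52.456459376895396
tog [297. 206.] [664.7 -56.1  38.4  25.1   1.4] [664.9 -56.   99.5] 118.32450017726342
case all [ 482.5 -299.   342.5  303.6   62.2]
40 924 [ 506.  -311.8  340.8  239.1   62.5] 49.13648435905657
26 880 [ 484.5 -296.   335.9  279.8   62.5] 33.17118166544924
4 11547 [ 483.9 -298.6  336.7  303.6   62.6] 8.352812128546702
side ledge z [-2.56598167  1.08140214  8.93457137]
unit [594.8 335.4 187.3 400.   27. ] [ 83.8  98.  137. ]
cap [208.2 252.2] [626.8 212.2  74.3  66.4  58.8] dome 273 [630.6 209.3  46.1  44.7  46.2] 137.93587188088532 lip 329 [626.8 212.2  74.3  66.4  58.8] 112.30918045746466
cap [387.  325.5] [177.8 136.3  23.5  53.6  78.6] dome 387 [177.8 136.3  23.5  53.6  78.6] 229.63463217046763 lip 0  
cap [157.8 344.6] [510.5 442.1  75.2  72.4  69.6] dome 408 [512.3 441.7  45.2  46.6  59.7] 137.63959170649537 lip 497 [510.5 442.1  75.2  72.4  69.6] 111.62358053026333
iso [281.1 216.2] [642.8 -50.3  75.2 109.1  86.1] 53.294139382030494
tog [275.5 196.5] [666.3 -52.3  26.8  40.9  80.4] [665.2 -51.1  96.9] 120.33705983425966
case all [ 496.1 -323.2  379.8  355.6   62. ]
40 679 [ 507.7 -306.9  339.5  243.3   61.8] 48.00314751212113
26 990 [ 483.5 -292.8  337.5  294.8   61.8] 32.75077667799815
4 5011 [ 481.7 -293.8  337.1  299.7   62.6] 9.199181553516723
```

Run:
```python
import cv2
a=cv2.imread('pics/top0.png')
cv2.imwrite('pics/z1.png',cv2.resize(a[175:375,270:490],None,fx=3.5,fy=3,interpolation=cv2.INTER_CUBIC))
```

```text
(no output)
```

View pics/z1.png

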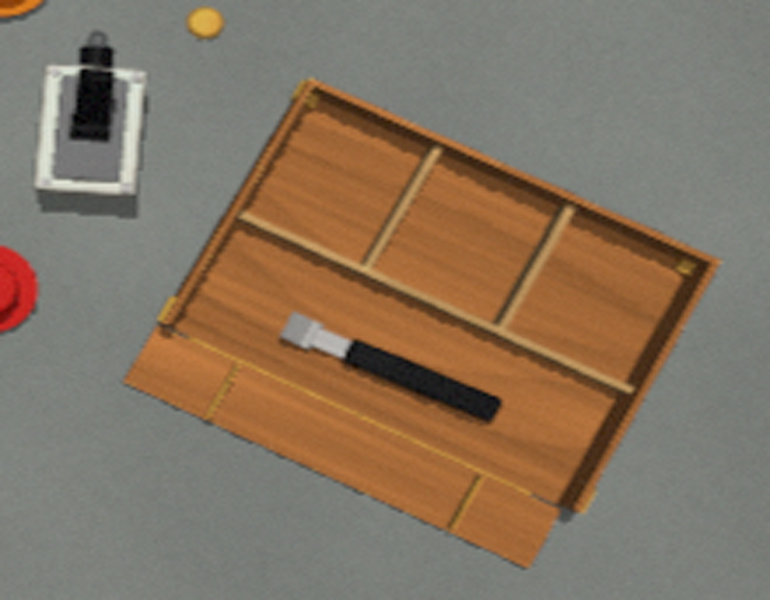

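The crop confirms it: the isolator toggle leans to the gland (up). The lever lies in the front bay with its blade towards case +y, at crop (290,328), and its handle end at (495,408). Next I flip the toggle, then re-measure the lever.

```bash
cat > lev.py <<'E'
from m import *
def lever(names=('top','side'),zt=29):
    out=[]
    for n in names:
        c=cam(n); P=cloud(c); hsv=cv2.cvtColor(c['image'],cv2.COLOR_BGR2HSV)
        loc=(P[...,:2]-[506.8,-309.5])@np.array([[.887,.4617],[-.4617,.887]])
        inb=(abs(loc[...,0]+75)<95)&(abs(loc[...,1])<160)&(P[...,2]<60)&(P[...,2]>14)
        big=[m for s,ce,m in comps((hsv[...,2]<60)&inb,60)]
        if not big: print(n,'no handle'); continue
        m=max(big,key=lambda m:m.sum()); v,u=np.nonzero(m); Q=onplane(c,np.c_[u,v],zt)
        r=rect(Q); steel=(hsv[...,1]<60)&(hsv[...,2]>90)&inb
        v,u=np.nonzero(steel); S=onplane(c,np.c_[u,v],25); d=S[:,:2].mean(0)-r[:2]
        a=np.radians(r[4]); ax=np.array([np.cos(a),np.sin(a)]); 
        if r[3]>r[2]: ax=np.array([-ax[1],ax[0]])
        if ax@d<0: ax=-ax
        out.append([*r[:2],np.degrees(np.arctan2(ax[1],ax[0]))]); print(n,r,len(S),np.round(out[-1],1),'z',np.median(P[m][:,2]).round(1))
    return np.mean(out,0)
if __name__=='__main__': print(lever())
E
python3 - <<'E'
from h import *
from lev import lever
y=np.radians(-4.2); bx=np.array([np.cos(y),np.sin(y)]); o=np.array([642.5,-52.])
q=quat(down(y)); print(bot.read_state()['tool_rot'],q)
p=lambda x,z:[*(o+bx*x),z]
bot.move_gripper(0)
bot.move_to(p(75,190),q)
bot.servo_line(p(75,107))      # tips at 88
print(bot.servo_line(p(-2,107),speed=60,until_force=25))
print(bot.read_state()['ee_pos'],bot.read_state()['ft_force'])
bot.servo_line(p(5,107)); bot.servo_line(p(5,200))
bot.move_to([480,-120,330],q)
c=cam('top','top1.png');P=cloud(c)
tg=(abs(P[...,1]+53)<40)&(P[...,2]>80)&(P[...,2]<140)&(abs(P[...,0]-642)<80); print('toggle',P[tg].mean(0))
print(lever(), bot.read_state()['clock'])
E
```

```text
[-3.72887929e-04  9.77840538e-01  2.09350755e-01 -6.85994413e-05] [np.float64(6.119121593690487e-17), np.float64(0.9993283937786563), np.float64(-0.03664370870655628), np.float64(-2.2437800288186074e-18)]
True
[685.81825152 -55.1995449  110.01847322] [ 0.64906219 -0.46996357  6.66719508]
toggle [666.54434586 -56.06958086 101.55984806]
top [ 419.  -321.1   66.7   21.    65. ] 0 [ 419.  -321.1   65. ] z 29.5
side [ 426.6 -291.2  124.8   31.6   64.6] 99 [ 426.6 -291.2   64.6] z 29.1
[ 422.8  -306.15   64.8 ] 6.9417lev.py:12: RuntimeWarning: Mean of empty slice.
  v,u=np.nonzero(steel); S=onplane(c,np.c_[u,v],25); d=S[:,:2].mean(0)-r[:2]
  ret = um.true_divide(
```

```bash
python3 - <<'E'
from h import *
y=np.radians(-4.2); bx=np.array([np.cos(y),np.sin(y)]); o=np.array([642.5,-52.])
q=quat(down(y)); p=lambda x,z:[*(o+bx*x),z]
bot.move_to(p(80,190),q); bot.servo_line(p(80,115))
st=bot.read_state(); print(st['ee_pos'],st['ft_force'])
for x in (55,48,42,36,30,24,18,12,6,0,-4):
    h=bot.servo_line(p(x,115),speed=40,until_force=40); st=bot.read_state(); print(x,h,st['ee_pos'].round(1),st['ft_force'].round(1))
    if h: break
bot.servo_line(p(st['ee_pos'][0]-642.5+6,115)); 
bot.servo_line(p(80 if h else 5,200)); bot.move_to([330,0,330],q)
c=cam('top','top2.png');P=cloud(c)
tg=(abs(P[...,1]+53)<40)&(P[...,2]>80)&(P[...,2]<140)&(abs(P[...,0]-642)<80); print('toggle',P[tg].mean(0))
E
python3 lev.py
```

```text
[722.7269378  -58.11427966 116.71088837] [-0.74729867 -0.52320474  0.25516508]
55 False [697.5 -56.  115.1] [-0.6  0.1  0.2]
48 False [690.2 -55.5 115.1] [-0.2  0.3 -0.1]
42 False [684.2 -55.1 115.1] [-0.9 -1.4 -0.4]
36 False [678.3 -54.6 115.1] [ 0.3  0.2 -1. ]
30 False [672.3 -54.2 115.1] [ 1.  -0.5  0. ]
24 False [666.3 -53.7 115.1] [ 0.6  0.3 -0.4]
18 False [660.3 -53.3 115.1] [ 0.9 -0.5 -0.4]
12 False [654.3 -52.9 115.1] [ 0.6 -0.5  0.4]
6 False [648.3 -52.4 115.1] [ 0.   0.7 -0.7]
0 False [642.4 -52.  115.1] [-0.2 -0.4  0.6]
-4 False [638.4 -51.7 115. ] [-0.8 -0.8  0.7]
toggle [666.30995013 -55.88277349 101.23700355]
top [ 430.  -298.   117.9   21.5   64.7] 142 [ 430.  -298.    64.7] z 29.7
side [ 426.5 -292.3  120.1   30.9   64.5] 92 [ 426.5 -292.3   64.5] z 29.2
[ 428.25 -295.15   64.6 ]
```

Run:
```python
from h import *
st=bot.read_state(); print(st['grip_width'],st['ee_pos'],bot.tip_reach)
a=cv2.imread('pics/top2.png'); b=cam('side')['image']
k=lambda i,r: cv2.resize(i[r[0]:r[1],r[2]:r[3]],(390,390),interpolation=cv2.INTER_CUBIC)
cv2.imwrite('pics/z2.png',np.hstack([k(a,(150,280,230,360)),k(b,(150,280,220,350))]))
```

```text
0.10333356653283111 [ 3.30496030e+02 -1.11538691e-01  3.29628903e+02] 19.0
```

View pics/z2.png

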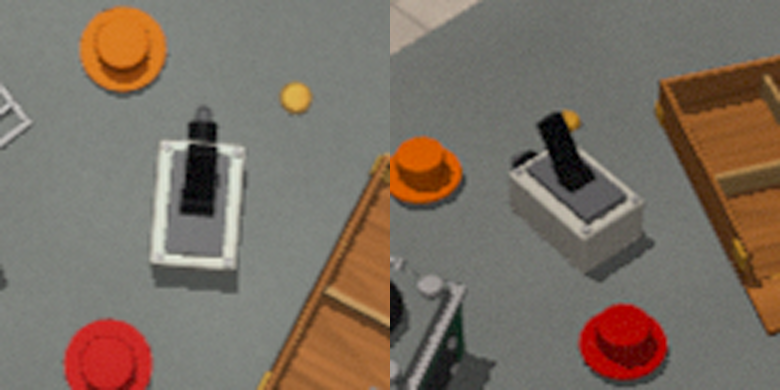

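The toggle still leans to the gland (crop left at about (203,165)), so I'll repeat the push while watching it.

Run:
```python
from h import *
y=np.radians(-4.2); bx=np.array([np.cos(y),np.sin(y)]); o=np.array([642.5,-52.])
q=quat(down(y)); p=lambda x,z:[*(o+bx*x),z]
bot.move_to(p(80,190),q); bot.servo_line(p(80,112)); bot.dwell(.3)
ims=[]
for x in (55,40,25,10,0,-8):
    bot.servo_line(p(x,112),speed=60); st=bot.read_state(); print(x,st['ee_pos'].round(1),st['ft_force'].round(1),st['clock'])
    ims.append(cam('side')['image'][100:260,200:360])
cv2.imwrite('pics/z3.png',np.vstack([np.hstack(ims[:3]),np.hstack(ims[3:])]))
```

```text
55 [697.6 -56.  112.3] [ 0.2  0.1 -0.2] 18.0083
40 [682.6 -54.9 112.2] [ 0.6 -0.2 -0.1] 18.4583
25 [667.6 -53.9 112.2] [-0.   0.3 -0.5] 18.9083
10 [652.7 -52.8 112.2] [-0.1 -0.5  0.7] 19.3583
0 [642.6 -52.  112.1] [-0.1  0.7  1.1] 19.725
-8 [634.6 -51.4 112.1] [ 0.8 -0.5  0.8] 20.0583
```

View pics/z3.png

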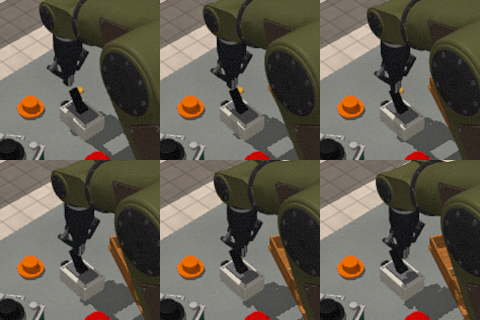

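Run:
```python
from h import *
a=cam('side')['image'][130:230,220:320]
y=np.radians(-4.2); bx=np.array([np.cos(y),np.sin(y)]); o=np.array([642.5,-52.])
p=lambda x,z:[*(o+bx*x),z]
bot.servo_line(p(-8,200)); b=cam('side')['image'][130:230,220:320]
cv2.imwrite('pics/z4.png',cv2.resize(np.hstack([a,b]),None,fx=4,fy=4,interpolation=cv2.INTER_CUBIC))
```

```text
(no output)
```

View pics/z4.png

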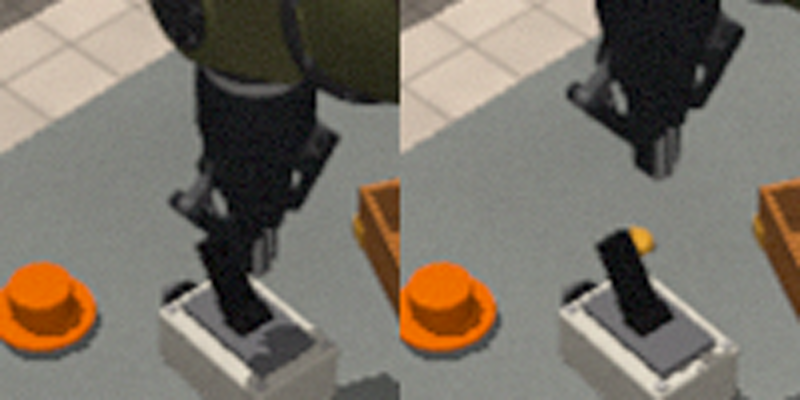

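The fingers stand at crop-left (262,270), past the toggle, but the toggle is still on. I'll check where the tips really are against the kinematics.

Run:
```python
from h import *
st=bot.read_state(); print(st['ee_pos'],rot(st['tool_rot']).as_matrix().round(3).tolist(),st['clock'])
for n in('side','top'):
    c=cam(n);P=cloud(c)
    m=(abs(P[...,0]-st['ee_pos'][0])<60)&(abs(P[...,1]-st['ee_pos'][1])<60)&(P[...,2]>150)&(P[...,2]<215)
    Q=P[m]; print(n,m.sum(), len(Q) and np.c_[Q.min(0),Q.max(0)].round(0).tolist())
    lo=Q[Q[:,2]<195]; print(len(lo) and np.c_[lo.min(0),lo.mean(0),lo.max(0)].round(0).tolist())
    t=(abs(P[...,0]-650)<70)&(abs(P[...,1]+54)<40)&(P[...,2]>66)&(P[...,2]<140); Q=P[t]
    print('toggle',len(Q) and np.c_[Q.min(0),Q.mean(0),Q.max(0)].round(0).tolist())
```

```text
[634.06482689 -51.36179007 198.53976507] [[0.997, -0.073, -0.002], [-0.073, -0.997, 0.0], [-0.002, -0.0, -1.0]] 20.9417
side 18 [[624.0, 633.0], [-57.0, -38.0], [204.0, 215.0]]
0
toggle [[610.0, 660.0, 687.0], [-68.0, -51.0, -36.0], [66.0, 90.0, 120.0]]
top 0 0
0
toggle 0
```

Run:
```python
from h import *
c=cam('side','s5.png'); st=bot.read_state(); tcp=np.array(st['ee_pos'])
def proj(X):
    s=rot(c['attitude']).inv().apply(np.array(X)-c['eye']); s=s[:2]/s[2]; s=s*(1+c['k1']*(s@s))
    f=210/np.tan(np.radians(c['fovy'])/2); return (s*f+[c['cx'],c['cy']]).round(1)
for d in (-25,0,19): print(d,proj(tcp-[0,0,d]))
im=c['image'][100:220,220:380].copy(); im=cv2.resize(im,None,fx=5,fy=5,interpolation=cv2.INTER_NEAREST)
for d,col in((0,(0,255,0)),(19,(0,0,255))):
    u,v=proj(tcp-[0,0,d]); cv2.circle(im,(int((u-220+.5)*5),int((v-100+.5)*5)),4,col,1)
cv2.imwrite('pics/z5.png',im)
```

```text
-25 [284.  166.6]
0 [283.9 174. ]
19 [283.9 179.5]
```

View pics/z5.png

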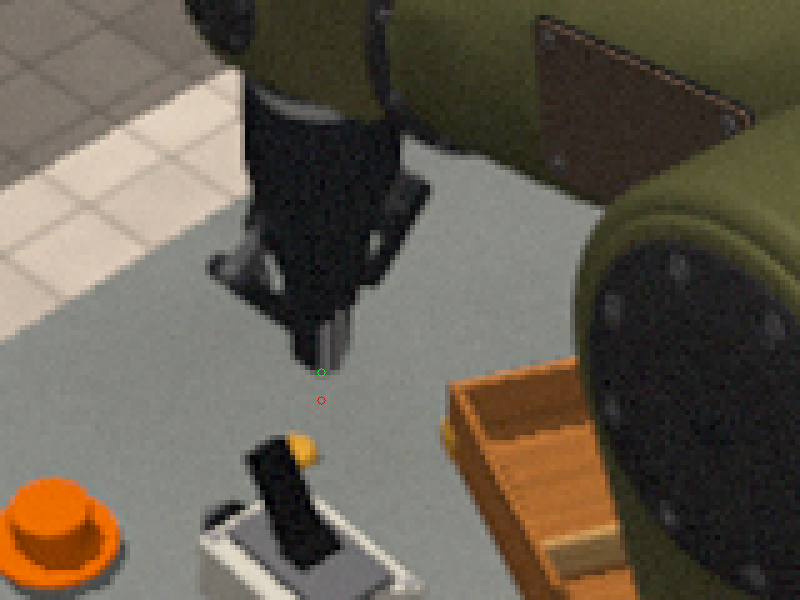

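The image shows the real fingertip ends near the green mark (the TCP), about 19 mm short of where the tip should be (red). A touch-off on bare ledge will settle it.

Run:
```python
from h import *
q=quat(down(np.radians(-4.2)))
for g in (0,30):
    bot.move_to([380,40,60],q); bot.move_gripper(g); bot.dwell(.3)
    h=bot.servo_line([380,40,-8],speed=25,until_force=6); bot.dwell(.2); st=bot.read_state(); print(g,st['grip_width'],h,st['ee_pos'].round(1),st['ft_force'].round(1))
    bot.servo_line([380,40,60])
print(bot.read_state()['clock'])
```

```text
0 -0.2809574802680121 True [380.   40.   -4.2] [-1.7 -0.1  8.3]
30 29.94238841031798 True [380.   40.   -4.7] [-2.  -0.3  8.6]
29.8667
```

Contact comes at a TCP height of about -4, so the real tips sit about 3.5 mm behind the reported TCP rather than 19 mm ahead, and the toggle sweeps passed over it. Redo the flip with this correction.

```bash
cat >> h.py <<'E'
TIP=-3.5   # measured: fingertips this far ahead of reported TCP along tool z
E
python3 - <<'E'
from h import *
from lev import lever
y=np.radians(-4.2); bx=np.array([np.cos(y),np.sin(y)]); o=np.array([642.5,-53.])
q=quat(down(y)); p=lambda x,z:[*(o+bx*x),z]
bot.move_gripper(0); bot.move_to(p(80,190),q); bot.servo_line(p(80,88)); bot.dwell(.3)
for x in (55,40,25,10,0,-4):
    h=bot.servo_line(p(x,88),speed=60,until_force=45); st=bot.read_state(); print(x,h,st['ee_pos'].round(1),st['ft_force'].round(1))
    if h: break
bot.servo_line(p(2,88)); bot.servo_line(p(2,200)); bot.move_to([330,0,330],q)
c=cam('top');P=cloud(c)
tg=(abs(P[...,1]+53)<40)&(P[...,2]>80)&(P[...,2]<140)&(abs(P[...,0]-642)<80); print('toggle',P[tg].mean(0))
print(lever(),bot.read_state()['clock'])
E
```

```text
55 False [697.5 -57.   88.3] [ 0.8  0.1 -0.2]
40 False [683.  -56.   88.6] [4.8 0.  3.1]
25 False [667.4 -54.8  87.6] [ 1.3  0.8 -0.3]
10 False [652.5 -53.7  88. ] [-0.1 -0.5 -0.4]
0 False [642.6 -53.   88.1] [ 0.7 -0.5  0.3]
-4 False [638.5 -52.7  88. ] [0.5 0.7 0. ]
toggle [614.88800951 -51.98313423 103.53540267]
top [ 430.  -298.   117.9   21.5   64.7] 145 [ 430.  -298.    64.7] z 29.4
side [ 426.8 -290.9  124.2   31.6   64.6] 91 [ 426.8 -290.9   64.6] z 29.6
[ 428.4  -294.45   64.65] 37.75
```

The toggle is now off (mean x 615). Next I check IK for the pick and pry poses, then pick the lever.

```bash
cat >> h.py <<'E'
C0=np.array([630.2,208.]); C2=np.array([512.3,439.6]); UYAW=np.radians(27.0); CYAW=np.radians(-27.5); CASE=np.array([506.8,-309.5])
GX=-75.; GZ=0.  # reported TCP in lever frame when held
S=1
def lev2tcp(heel,yaw,dip,s=None):
    """lever heel centre (world), yaw, nose dip (deg) -> TCP pos, quat"""
    s=S if s is None else s
    L=R.from_euler('z',yaw)*R.from_euler('y',np.radians(dip))
    p=np.array(heel)+L.apply([GX,0,GZ-6]); T=L*R.from_euler('x',np.pi)
    if s<0: T=T*R.from_euler('z',np.pi)
    return p,quat(T)
def case(x,y,z): 
    c,s=np.cos(CYAW),np.sin(CYAW); return [CASE[0]+c*x-s*y,CASE[1]+s*x+c*y,z]
E
python3 - <<'E'
from h import *
ux=np.array([np.cos(UYAW),np.sin(UYAW)])
for s in(1,-1):
    a=np.radians(64.7); h=np.array([430,-296.5])+90*np.array([np.cos(a),np.sin(a)])
    p,q=lev2tcp([*h,14],a,0,s); print(s,'pick',bot.ik(p,q))
    for n,C in(('c0',C0),('c2',C2)):
        for back,z,dip in((100,140,35),(55,103,35),(55,103,0),(55,103,-10)):
            p,q=lev2tcp([*(C-ux*back),z],UYAW,dip,s); j=bot.ik(p,q); print(n,dip,p.round(0),None if j is None else np.round(j,2))
E
```

```text
1 pick [-6.45630398e-01  5.29298806e-01  1.77624934e+00 -4.44089210e-16
  8.36044507e-01 -2.04062097e-01]
c0 35 [483. 133. 178.] [ 0.26  0.59  1.34 -0.13  1.82  1.36]
c0 35 [523. 154. 141.] [ 0.27  0.72  1.21 -0.12  1.81  1.38]
c0 0 [514. 149.  97.] [ 0.21  0.41  1.69 -0.    1.03  1.31]
c0 -10 [516. 150.  84.] [0.19 0.36 1.82 0.07 0.8  1.25]
c2 35 [365. 365. 178.] [0.66 0.61 1.3  0.11 1.84 1.76]
c2 35 [405. 385. 141.] [0.65 0.75 1.16 0.11 1.83 1.74]
c2 0 [396. 381.  97.] [ 0.7   0.44  1.65 -0.    1.05  1.8 ]
c2 -10 [398. 382.  84.] [ 0.72  0.39  1.78 -0.06  0.81  1.85]
-1 pick None
c0 35 [483. 133. 178.] [ 0.26  0.59  1.34 -0.13  1.82 -1.78]
c0 35 [523. 154. 141.] [ 0.27  0.72  1.21 -0.12  1.81 -1.76]
c0 0 [514. 149.  97.] [ 0.21  0.41  1.69 -0.    1.03 -1.83]
c0 -10 [516. 150.  84.] [ 0.19  0.36  1.82  0.07  0.8  -1.89]
c2 35 [365. 365. 178.] [ 0.66  0.61  1.3   0.11  1.84 -1.39]
c2 35 [405. 385. 141.] [ 0.65  0.75  1.16  0.11  1.83 -1.4 ]
c2 0 [396. 381.  97.] [ 0.7   0.44  1.65 -0.    1.05 -1.34]
c2 -10 [398. 382.  84.] [ 0.72  0.39  1.78 -0.06  0.81 -1.29]
```

Run:
```python
from h import *
ux=np.array([np.cos(UYAW),np.sin(UYAW)])
a=np.radians(64.7); h=np.array([430,-296.5])+90*np.array([np.cos(a),np.sin(a)])
p,q=lev2tcp([*h,14],a,0)
bot.move_gripper(48); bot.move_to(p+[0,0,110],q); bot.dwell(.2); 
bot.servo_line(p+[0,0,25]); print(bot.servo_line(p,speed=40,until_force=8)); print(bot.read_state()['ee_pos'],p)
bot.move_gripper(0,90); st=bot.read_state(); print(st['grip_width'],st['grip_force'],st['ee_pos'])
bot.servo_line(p+[0,0,100],speed=100); st=bot.read_state(); print(st['grip_width'],st['ft_force'])
p,q=lev2tcp([*(C0-ux*110),160],UYAW,35); bot.move_to(p,q); bot.dwell(.5); st=bot.read_state(); print(st['grip_width'],st['ee_pos'],p,st['clock'])
t=cam('top'); s=cam('side'); np.savez('v.npz',t=t['image'],s=s['image'])
k=lambda i,r: cv2.resize(i[r[0]:r[1],r[2]:r[3]],(400,400),interpolation=cv2.INTER_CUBIC)
cv2.imwrite('pics/z6.png',np.hstack([k(t['image'],(180,310,130,260)),k(s['image'],(180,310,150,280))]))
```

```text
False
[ 436.48993425 -282.99735068    8.08215121] [ 436.41036795 -282.93876176    8.        ]
19.815857951491495 89.10457491874695 [ 436.66868082 -283.12340443    8.63334304]
19.6831176520237 [-0.23122828  0.28314104 -3.38265024]
19.920918468214936 [474.40393551 128.51069792 198.10603415] [474.38268408 128.60711206 198.10332046] 45.0833
```

View pics/z6.png

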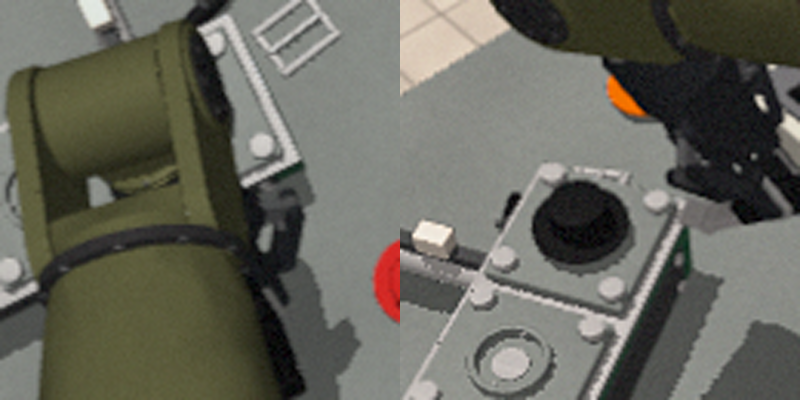

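The lever is held. The side view shows the steel blade at crop (715,215), beside bearing 0. Next I check the blade's position against what the held-lever model predicts.

Run:
```python
from h import *
ux=np.array([np.cos(UYAW),np.sin(UYAW)]); hh=C0-ux*110; 
s=cam('side'); P=cloud(s); hsv=cv2.cvtColor(s['image'],cv2.COLOR_BGR2HSV)
l=(P[...,:2]-hh)@np.array([[ux[0],-ux[1]],[ux[1],ux[0]]])
m=(abs(l[...,0])<60)&(abs(l[...,1])<40)&(P[...,2]>120)&(P[...,2]<200)&(hsv[...,2]>75)&(hsv[...,1]<70)
Q=np.c_[l[m],P[m][:,2]-160]; v,u=np.nonzero(m)
Q=Q[np.argsort(Q[:,0])]; print(len(Q)); print(Q[::max(1,len(Q)//40)].round(0).astype(int).tolist())
t=Q[(Q[:,0]>2)&(Q[:,0]<30)]; print('blade y ext',np.percentile(t[:,1],[2,50,98]),'z',np.percentile(t[:,2],[5,50,95]),'xmax',np.percentile(Q[:,0],[1,97,99.5]))
```

```text
164
[[-26, 9, 16], [-21, 8, 17], [-19, 7, 19], [-16, 9, 9], [-16, 5, 22], [-14, 0, 19], [-12, -5, 17], [-11, 6, 8], [-9, 9, 10], [-8, -7, 13], [-7, 10, 3], [-6, 8, 7], [-5, 11, 0], [-4, 7, 12], [-3, 6, 4], [-2, 9, 11], [-1, 13, 1], [0, 12, 2], [1, 1, 7], [2, 11, 8], [3, 10, 3], [3, -11, 7], [5, -3, 5], [7, -8, 2], [8, 3, 4], [9, 13, 4], [10, -9, 4], [11, -4, 5], [12, 6, 5], [13, 10, 6], [14, -12, 2], [15, 3, 5], [15, -10, 3], [17, 12, 7], [17, 4, 4], [19, 13, 7], [19, -8, 5], [20, -10, 5], [22, 5, 4], [22, -9, 5], [24, 7, 2]]
blade y ext [-12.20949513   1.88733405  12.75388609] z [0.46238952 3.92086923 6.92784152] xmax [-23.62418979  23.06364946  24.09054626]
```

The blade matches the model within 1–2 mm. I'll touch off the heel and tip on the bare middle bearing to calibrate height and boss distance.

Run:
```python
from h import *
ux=np.array([np.cos(UYAW),np.sin(UYAW)]); C1=(C0+C2)/2
def g(C,back,z,dip=35): return lev2tcp([*(C-ux*back),z],UYAW,dip)
p,q=g(C1,75,150); bot.move_to(p,q); bot.servo_line(g(C1,57,120)[0]); bot.dwell(.3)
h=bot.servo_line(g(C1,57,97)[0],speed=15,until_force=4); bot.dwell(.2); st=bot.read_state()
p0=g(C1,57,103)[0]; dz=st['ee_pos'][2]-p0[2]; print(h,'dz',dz,st['ft_force'].round(1))
bot.servo_line(g(C1,57,103+dz+1)[0],speed=15); bot.dwell(.2)
h=bot.servo_line(g(C1,47,103+dz+1)[0],speed=12,until_force=6); bot.dwell(.2); st=bot.read_state()
print(h,'dx',(st['ee_pos'][:2]-g(C1,55,103)[0][:2])@ux,st['ft_force'].round(1),st['grip_width'])
bot.servo_line(g(C1,65,110)[0]); bot.servo_line(g(C1,80,150)[0]); print(bot.read_state()['clock'])
```

```text
True dz -1.936960651125105 [-1.7 -0.   5.4]
True dx 0.22108398914701172 [-2.4 -0.6  5.2] 19.764364712569943
49.6083
```

```bash
cat > pry.py <<'E'
from h import *
ux=np.array([np.cos(UYAW),np.sin(UYAW)])
def g(C,back,z,dip=35): return lev2tcp([*(C-ux*back),z],UYAW,dip)
def pry(C,zh=102.):
    p,q=g(C,90,150); bot.move_to(p,q); bot.servo_line(g(C,70,zh+.3)[0],speed=80); bot.dwell(.2)
    f0=bot.read_state()['ft_force']
    h=bot.servo_line(g(C,52,zh+.3)[0],speed=15,until_force=9); bot.dwell(.1); st=bot.read_state()
    back=55-(st['ee_pos'][:2]-g(C,55,zh)[0][:2])@ux; print('in',h,'back',round(back,2),'dz',st['ee_pos'][2]-g(C,55,zh)[0][2],st['ft_force'].round(1),st['grip_width'])
    if back>57.5: print('SHORT'); bot.servo_line(g(C,75,zh+1)[0]); return False
    back+=.3
    for d in range(30,-10,-5):
        p,q=g(C,back,zh-.3,d); bot.servo_line(p,q,speed=40); st=bot.read_state(); print(d,st['ft_force'].round(1),round(st['grip_width'],1))
    bot.dwell(.2)
    for d in range(0,36,5): p,q=g(C,back+.5,zh+.3,d); bot.servo_line(p,q,speed=60)
    bot.servo_line(g(C,75,zh+1)[0],speed=60); bot.servo_line(g(C,95,150)[0]); return True
E
python3 - <<'E'
from pry import *
print(pry(C0)); 
p,q=g(C0-ux*60,110,220,10); bot.move_to(p,q); bot.dwell(.2)
s=cam('side'); P=cloud(s); hsv=cv2.cvtColor(s['image'],cv2.COLOR_BGR2HSV)
m=(hsv[...,2]<70)&(np.hypot(*(np.moveaxis(P[...,:2]-C0,-1,0)))<45)&(P[...,2]>105)&(P[...,2]<150); Q=P[m]
t=Q[Q[:,2]>130]; print('dome',t.mean(0),np.median(t[:,2]),'lip',np.median(Q[Q[:,2]<123][:,2]))
cv2.imwrite('pics/z7.png',cv2.resize(s['image'][190:390,100:280],(720,600),interpolation=cv2.INTER_CUBIC)); print(bot.read_state()['clock'])
E
```

```text
in True back 54.37 dz 0.09023236980743832 [-3.2 -2.   4.2] 19.72011842926574
30 [-5.1 -3.2  4.4] 19.9
25 [-9.4 -4.2  6.6] 19.9
20 [-1.1 -0.2  2.9] 19.8
15 [0.2 0.8 3.2] 19.5
10 [1.3 0.7 5.4] 20.0
5 [-0.2  0.6  4.9] 19.6
0 [-0.1  0.1  2.8] 19.7
-5 [-1.3  0.8  3.1] 19.7
True
dome [630.95984016 212.86715694 141.02081908] 141.7884453465632 lip 118.39626052659264
59.0167
```

View pics/z7.png

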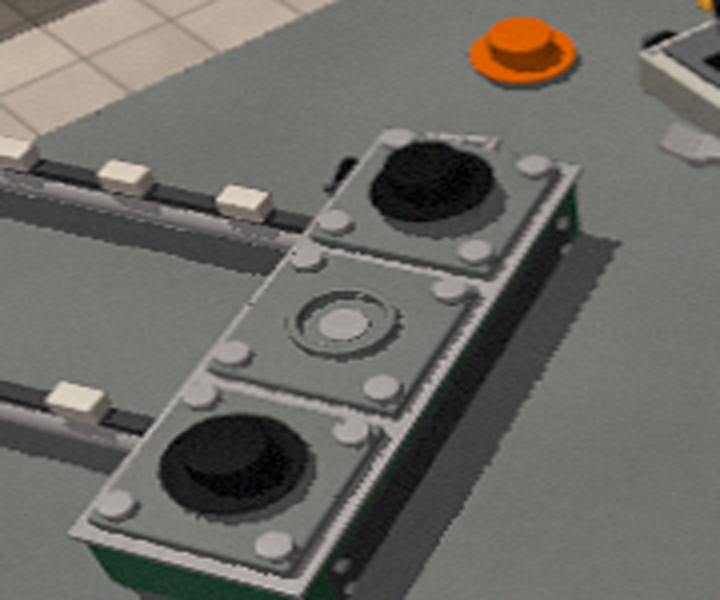

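Cap 0 at crop (432,180) stands raised and tipped, about 4–6 mm up, so it has popped. Now cap 2 at crop (235,465).

Run:
```python
from pry import *
bot.move_to(*g((C0+C2)/2,110,170,20)); bot.move_to(*g(C2,110,170,35))
print(pry(C2)); 
bot.move_to(*g((C0+C2)/2,150,220,10)); bot.dwell(.2)
for n in('side','top'):
  s=cam(n); P=cloud(s); hsv=cv2.cvtColor(s['image'],cv2.COLOR_BGR2HSV)
  for C in(C0,C2):
    m=(hsv[...,2]<70)&(np.hypot(*(np.moveaxis(P[...,:2]-C,-1,0)))<45)&(P[...,2]>105)&(P[...,2]<152); Q=P[m]
    if len(Q)<50: continue
    t=Q[Q[:,2]>131]; print(n,len(Q),'dome',t.mean(0).round(1),np.median(t[:,2]).round(1),'lip',np.median(Q[Q[:,2]<123][:,2]).round(1))
  if n=='side':cv2.imwrite('pics/z8.png',cv2.resize(s['image'][190:390,100:280],(720,600),interpolation=cv2.INTER_CUBIC))
print(bot.read_state()['clock'])
```

```text
in False back 52.04 dz 0.3346628903948101 [ 0.1 -0.3 -3.8] 20.03627535748757
30 [-0.3 -1.  -4.1] 19.9
25 [-2.  -0.4 -2.4] 20.2
20 [-1.  -0.1 -1.7] 20.2
15 [-0.2  0.2 -0.8] 19.8
10 [-1.3 -0.4 -0.8] 19.8
5 [-1.5 -0.2 -1. ] 19.7
0 [-2.  -0.9 -0.2] 20.1
-5 [-2.1 -1.   2.2] 19.8
True
side 648 dome [631.6 212.8 141.2] 141.7 lip 118.0
side 941 dome [515.9 445.1 141. ] 141.4 lip 117.9
top 741 dome [633.7 208.  140.8] 140.9 lip 116.9
top 769 dome [517.3 439.7 140.4] 140.6 lip 116.7
69.775
```

View pics/z8.png

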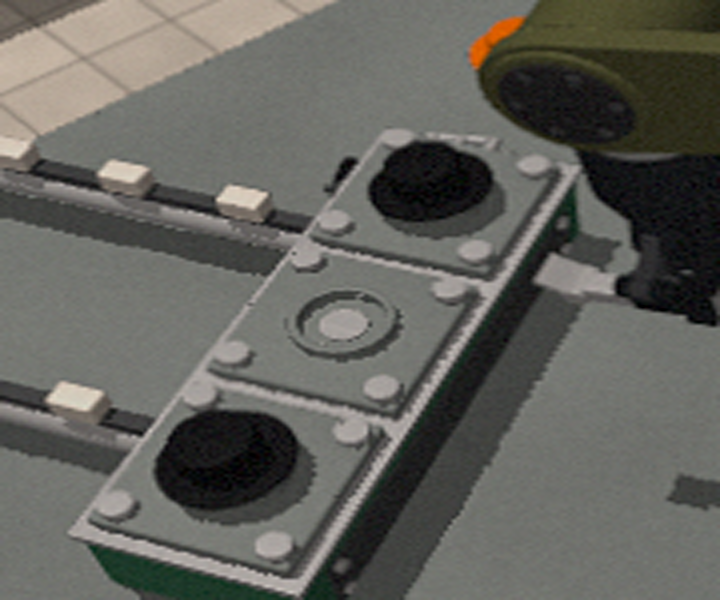

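Both caps now stand popped and tipped, cap 0 at crop (430,180) and cap 2 at (228,458). The blade is at (575,275). I'll check whether the lever has slipped in the grip before putting it back.

Run:
```python
from pry import *
C1=(C0+C2)/2; H=np.array([*(C1-ux*150),220.]); p,q=g(C1,150,220,10); st=bot.read_state(); print(st['ee_pos']-p)
L=R.from_euler('z',UYAW)*R.from_euler('y',np.radians(10))
s=cam('side'); P=cloud(s); hsv=cv2.cvtColor(s['image'],cv2.COLOR_BGR2HSV)
l=L.inv().apply((P-H).reshape(-1,3)).reshape(P.shape)
m=(abs(l[...,0])<70)&(abs(l[...,1])<45)&(abs(l[...,2])<50)&(hsv[...,2]>75)&(hsv[...,1]<70)
Q=l[m]; Q=Q[np.argsort(Q[:,0])]; print(len(Q)); 
for a in range(-35,40,6):
    b=Q[(Q[:,0]>=a)&(Q[:,0]<a+6)]
    if len(b)>2: print(a+3,len(b),'y',np.percentile(b[:,1],[5,95]).round(1),'z',np.percentile(b[:,2],[10,50,90]).round(1))
```

```text
[ 0.05524716  0.42645959 -0.66831643]
224
-26 9 y [8.  9.3] z [-3.5 -0.7  4.3]
-20 12 y [3.3 9.6] z [-1.8  3.2  7.7]
-14 24 y [-6.4  8.5] z [-3.9  5.7  7.6]
-8 32 y [-6.8 12.7] z [-0.7  5.1  7. ]
-2 35 y [-9.7 12.7] z [0.4 5.7 7.4]
4 41 y [-10.5  12.5] z [ 4.7  7.1 10. ]
10 38 y [-10.3  11.5] z [ 9.2 11.5 13.9]
16 30 y [-10.3  11.7] z [11.5 14.3 17.5]
```

No slip. Returning the lever to the bay as found.

Run:
```python
from pry import *
from lev import lever
a=np.radians(64.0); cst=np.array([430,-296.5]); h=cst+90*np.array([np.cos(a),np.sin(a)])
p,q=lev2tcp([*h,14.5],a,0)
bot.move_to(p+[0,0,150],q); bot.servo_line(p+[0,0,20],speed=120); bot.dwell(.2); print(bot.servo_line(p+[0,0,-1],speed=20,until_force=4)); print(bot.read_state()['ee_pos']-p)
bot.move_gripper(45); bot.servo_line(p+[0,0,120]); 
bot.move_to([380,60,330],quat(down(UYAW))); print(lever(),bot.read_state()['clock'])
for n in('side','top'):
  s=cam(n); P=cloud(s); hsv=cv2.cvtColor(s['image'],cv2.COLOR_BGR2HSV)
  for C in(C0,C2):
    m=(hsv[...,2]<70)&(np.hypot(*(np.moveaxis(P[...,:2]-C,-1,0)))<45)&(P[...,2]>105)&(P[...,2]<152); Q=P[m]
    if len(Q)<50: continue
    t=Q[Q[:,2]>131]; (x,y),r=cv2.minEnclosingCircle(Q[:,:2].astype(np.float32)); print(n,len(Q),'dome',t.mean(0).round(1),'circ',np.round([x,y,r],1))
for x in((53,110),(53,-110)):
  for z in(30,130): print(bot.ik(case(*x,z),quat(down(CYAW+np.pi/2))),bot.ik(case(*x,z),quat(down(CYAW-np.pi/2))))
```

```text
True
[-0.03501531  0.14158061  0.21351281]
top [ 429.  -297.2  117.6   20.7   63.9] 144 [ 429.  -297.2   63.9] z 29.6
side [ 425.8 -289.2  124.8   31.3   63.5] 94 [ 425.8 -289.2   63.5] z 28.9
[ 427.4 -293.2   63.7] 76.9417
side 663 dome [629.9 210.4 137.6] circ [631.5 208.6  39.2]
side 940 dome [515.6 445.  140.9] circ [516.4 443.4  39. ]
top 764 dome [630.9 206.5 137.1] circ [631.9 207.9  39.2]
top 770 dome [517.5 439.7 140.7] circ [515.4 440.2  39.2]
[-4.29134634e-01  7.25252759e-01  1.37042843e+00 -4.44089210e-16
  1.04591146e+00  5.08309105e-02] None
[-4.29134634e-01  6.05373432e-01  1.31332757e+00 -4.44089210e-16
  1.22289165e+00  5.08309105e-02] None
[-0.76431802  0.75186216  1.32324848  0.          1.06648201 -0.28435248] None
[-0.76431802  0.63507036  1.26570481  0.          1.24081749 -0.28435248] None
```

The lever is back. But cap 0's dome now reads 137 mm (it was 141), so I'll look before touching it.

Run:
```python
from h import *
s=cam('side')['image'][190:390,100:280]; t=cam('top')['image'][180:310,50:250]
cv2.imwrite('pics/z9.png',np.hstack([cv2.resize(s,(400,444),interpolation=cv2.INTER_CUBIC),cv2.resize(t,(400,444),interpolation=cv2.INTER_CUBIC)]))
```

```text
(no output)
```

View pics/z9.png

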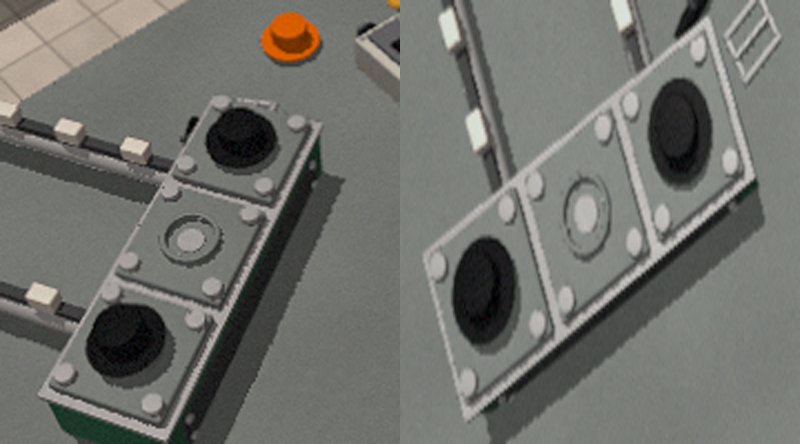

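Cap 0 at right crop (680,132) lies level, as if it had dropped back home, while cap 2 at (485,290) is still raised. I won't pull cap 0 with the fingers. I'll fetch the lever and prise it again first.

```bash
cat > watch.py <<'E'
from pry import *
def caps(tag):
    s=cam('side'); P=cloud(s); hsv=cv2.cvtColor(s['image'],cv2.COLOR_BGR2HSV); o=[]
    for C in(C0,C2):
        m=(hsv[...,2]<70)&(np.hypot(*(np.moveaxis(P[...,:2]-C,-1,0)))<45)&(P[...,2]>105)&(P[...,2]<160); t=P[m&(P[...,2]>128)]
        o.append((len(t),t.mean(0).round(1).tolist() if len(t) else None))
    print(tag,o,round(bot.read_state()['clock'],1))
def putback():
    a=np.radians(64.0); h=np.array([430,-296.5])+90*np.array([np.cos(a),np.sin(a)]); p,q=lev2tcp([*h,14.5],a,0)
    bot.move_to(p+[0,0,150],q); caps('over case'); bot.servo_line(p+[0,0,20],speed=120); bot.dwell(.2); print(bot.servo_line(p+[0,0,-1],speed=20,until_force=4),bot.read_state()['ee_pos']-p)
    bot.move_gripper(45); bot.servo_line(p+[0,0,120]); caps('put')
E
python3 - <<'E'
from watch import *
from lev import lever
l=lever(('top',)); assert np.hypot(*(l[:2]-[429,-297.2]))<3
a=np.radians(64.0); h=np.array([430,-296.5])+90*np.array([np.cos(a),np.sin(a)]); p,q=lev2tcp([*h,14],a,0)
bot.move_gripper(48); bot.move_to(p+[0,0,110],q); bot.dwell(.2); bot.servo_line(p+[0,0,25]); bot.servo_line(p,speed=40)
bot.move_gripper(0,90); print(bot.read_state()['grip_width']); bot.servo_line(p+[0,0,100],speed=100)
bot.move_to(*g(C0,110,160)); caps('before'); print(pry(C0)); caps('after')
bot.move_to(*g(C0-ux*60,110,220,10)); caps('back')
E
```

```text
top [ 429.  -297.3  117.8   20.7   63.9] 145 [ 429.  -297.3   63.9] z 29.7
19.742275483331138
before [(273, [628.9, 211.4, 137.1]), (440, [514.8, 445.3, 140.4])] 83.8
in True back 54.8 dz 0.1148244152689415 [-4.  -1.5  4.6] 19.58662080326937
30 [-5.  -2.5  4.8] 20.0
25 [-7.8 -4.4  7.4] 19.9
20 [-11.6  -5.5   9.6] 20.0
15 [ 1.  -0.1  2.9] 20.1
10 [0.1 0.6 4.5] 20.0
5 [-0.2  0.7  4.4] 20.0
0 [-0.1  0.1  5.8] 19.6
-5 [-1.4 -0.5  2.2] 19.8
True
after [(280, [630.2, 210.9, 139.3]), (442, [514.8, 445.2, 140.4])] 91.9
back [(290, [630.5, 210.5, 139.2]), (444, [514.7, 445.3, 140.3])] 92.6
```

Run:
```python
from watch import *
bot.move_to(*g((C0+C2)/2,150,220,10)); putback()
bot.move_to([450,60,330],quat(down(UYAW))); caps('now')
for n in('side','top'):
  s=cam(n); P=cloud(s); hsv=cv2.cvtColor(s['image'],cv2.COLOR_BGR2HSV)
  for C in(C0,C2):
    m=(hsv[...,2]<70)&(np.hypot(*(np.moveaxis(P[...,:2]-C,-1,0)))<45)&(P[...,2]>105)&(P[...,2]<152); Q=P[m]
    if len(Q)<50: continue
    t=Q[Q[:,2]>132]; A=np.c_[t[:,:2]-t[:,:2].mean(0),np.ones(len(t))]; k=np.linalg.lstsq(A,t[:,2],rcond=None)[0]
    (x,y),r=cv2.minEnclosingCircle(t[:,:2].astype(np.float32)); print(n,'dome circ',np.round([x,y,r],1),'z',k[2].round(1),'tilt deg along ux',np.degrees(k[:2]@ux).round(1),np.degrees(k[:2]@[-ux[1],ux[0]]).round(1))
```

```text
over case [(288, [630.7, 210.4, 139.1]), (439, [514.9, 445.3, 140.3])] 95.1
True [-0.0549351   0.14194587  0.17343331]
put [(280, [630.7, 210.4, 139.2]), (436, [514.9, 445.2, 140.5])] 98.8
now [(290, [630.7, 210.4, 139.2]), (438, [514.9, 445.1, 140.5])] 100.4
side dome circ [633.9 208.6  25.4] z 140.1 tilt deg along ux 0.4 -0.5
side dome circ [518.5 444.1  24.6] z 141.2 tilt deg along ux -2.8 -3.7
top dome circ [634.  205.7  24. ] z 139.4 tilt deg along ux 0.6 5.0
top dome circ [518.3 441.   24.9] z 140.6 tilt deg along ux -5.3 2.4
```

Cap 0 snapped loose again, with the force dropping between 20° and 15°, and it stays about 2–3 mm up. The lever is back. Now I'll pick cap 0, with a force guard on the lift.

```bash
cat > fetch.py <<'E'
from watch import *
def fetch(c,cx,cy):
    q=quat(down(UYAW)); bot.move_gripper(72); bot.move_to([*c,175],q); bot.dwell(.1)
    if bot.servo_line([*c,117.5],speed=70,until_force=6): print('touched',bot.read_state()['ee_pos'])
    bot.move_gripper(0,45); st=bot.read_state(); z=st['ee_pos'][2]; print('w',st['grip_width'],st['grip_force'],z); 
    if bot.servo_line([*c,z+14],speed=30,until_force=10): print('RESISTS',bot.read_state()['ft_force'],bot.read_state()['ee_pos']); return False
    bot.move_gripper(0,80); bot.servo_line([*c,200]); st=bot.read_state(); print('lift',st['grip_width'],st['ft_force'].round(1))
    q2=quat(down(CYAW+np.pi/2)); bot.move_to(case(cx,cy,190),q2); bot.dwell(.1); print('carry',bot.read_state()['grip_width'])
    bot.servo_line(case(cx,cy,45),speed=120); bot.dwell(.1); h=bot.servo_line(case(cx,cy,19),speed=25,until_force=3); st=bot.read_state(); print('down',h,st['ee_pos'][2],st['ft_force'].round(1),st['grip_width'])
    bot.move_gripper(66); bot.servo_line(case(cx,cy,150)); print('clock',bot.read_state()['clock']); return True
E
python3 -c "
from fetch import *
print(fetch([632,208],53,110)); caps('x')"
```

```text
w 46.63631307095296 45.639145374298096 118.50076940395294
lift 45.54228802494068 [-0.   0.4 -2.2]
carry 44.898960560840145
down True 26.463355243041985 [-1.7  0.1  5.3] 45.131731881542194
clock 110.0667
True
x [(0, None), (436, [515.0, 445.1, 140.5])] 110.1
```

Run:
```python
from fetch import *
from lev import lever
print(fetch([516,442],53,-110))
bot.move_to([330,150,330],quat(down(0))); bot.dwell(.3); lever(); caps('end')
t=cam('top'); s=cam('side'); P=cloud(t)
tg=(abs(P[...,1]+53)<40)&(P[...,2]>80)&(P[...,2]<140)&(abs(P[...,0]-642)<80); print('toggle',P[tg].mean(0))
for y in(110,-110):
    C=np.array(case(53,y,0))[:2]; m=(t['image'].max(2)<60)&(np.hypot(*(np.moveaxis(P[...,:2]-C,-1,0)))<52)&(P[...,2]<60); Q=P[m]; d=Q[Q[:,2]>36]; print(len(Q),d.mean(0).round(1),len(d),'C',C.round(0),np.percentile(Q[Q[:,2]<32][:,2],[5,50,95]).round(1))
k=lambda i,r: cv2.resize(i[r[0]:r[1],r[2]:r[3]],(400,500),interpolation=cv2.INTER_CUBIC)
cv2.imwrite('pics/z10.png',np.hstack([k(t['image'],(150,370,270,490)),k(s['image'],(140,290,220,460))]))
```

```text
w 46.408312569952024 45.69039165973663 118.08355006482776
lift 45.089826920048445 [ 0.2 -0.6 -2.6]
carry 45.35755911837784
down True 25.626347059455885 [-2.  -0.   5.4] 45.48571654827034
clock 122.3333
True
top [ 429.2 -296.8  118.4   20.7   63.9] 145 [ 429.2 -296.8   63.9] z 29.5
side [ 425.3 -290.5  124.5   31.9   64. ] 92 [ 425.3 -290.5   64. ] z 29.4
end [(0, None), (0, None)] 125.0
toggle [614.99899057 -51.88245851 103.22395763]
634 [ 602.3 -234.1   45.5] 272 C [ 605. -236.] [15.5 20.  25. ]
671 [ 501.8 -433.3   44.9] 288 C [ 503. -432.] [14.5 19.8 25.3]
```

View pics/z10.png

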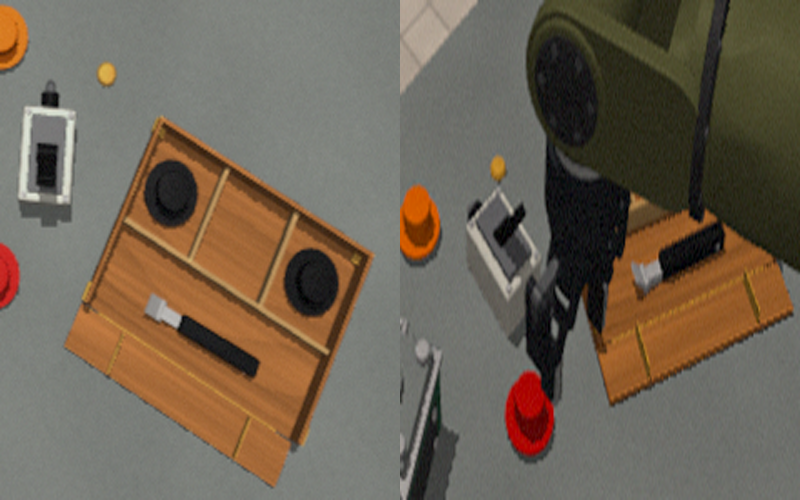

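Cap 0 at crop (172,193) and cap 2 at (312,282) sit dome up, each in its own compartment. The lever lies flat in the bay at (205,335), and the toggle at (47,165) leans away from the gland. All is as asked, so I'm handing in.

```bash
python3 -c "
from rig import bot
print(bot.finish_job())"
```

```text
the job is handed in; nothing more can be done
None
```

The job is handed in at about 125 s: the isolator is off, both caps present (0 and 2; bearing 1 was already bare) are out and dome up in their own compartments, and the lever is back flat in the bay; cap 0 dropped home after its first pop, so I prised it a second time before lifting it.

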